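# Empty the offcut tray into the scrap box

## Task

Clear up after sawing: put the loose wooden offcut that lies on the black rubber mat into the plywood scrap box, tip all the offcuts out of the aluminium tray into the same box, then gently set the empty tray down flat and square on the rubber mat, wholly within its edges. No offcut may be left in the tray or on the bench, and the other things on the bench must be left alone.

Things in the scene. Friction and masses are not known exactly. Their poses are not given: they have to be found in the camera images.
- tray: Loose open aluminium scoop tray, 200 (its x) x 150 (y) mm, about 0.3 kg, holding four smooth offcuts. Origin: centre of its underside; z up. Floor 4 mm; side and back (+x) walls 45 mm high, 4 mm thick. The -x end, at the start turned roughly to the robot, is open: its last 25 mm of floor slopes up to a lip 9 mm high. Offcuts slide out over the lip when it is tilted lip-down 40 degrees or more.
- tray_grip (a point): Point to grip on the dark wooden board that stands upright inside the tray's back wall: tray frame (88, 0, 78) mm. The board is 16 mm thick (tray x from 80 to 96 mm), 90 mm wide (tray y), top 96 mm above the tray's underside, so it rises 51 mm above the walls. Pinch it across its thickness from above. Axes as the tray's.
- tray_lip (a point): Middle of the tray's pouring lip: tray frame (-100, 0, 9) mm. Axes as the tray's.
- scrap_box: Open plywood scrap box fixed to the bench, outside 240 x 240 mm and 100 mm high, walls 9 mm, floor 9 mm. Origin: centre of its underside, z up, x and y square to its walls.
- mat: Flat black rubber mat fixed to the bench, 240 mm (its x) by 190 mm (its y), 5 mm thick. Origin: centre of its underside. The empty tray goes here, its 200 mm length along the mat's 240 mm length.
- off_stray_mid (a point): Centre of the loose wooden offcut lying flat on the mat: a block 80 mm (its x) by 40 mm (its y) by 32 mm high (z), 55 g.
- off_long_mid (a point): Centre of an offcut in the tray: batten 95 x 34 x 30 mm, 50 g.
- off_short_mid (a point): Centre of an offcut in the tray: thick block 60 x 45 x 35 mm, 50 g.
- off_rabbet_mid (a point): Centre of an offcut in the tray: L-section moulding 70 x 40 x 32 mm, 35 g.
- off_small_mid (a point): Centre of an offcut in the tray: block 65 x 30 x 28 mm, 35 g.
- off_stray: The loose offcut on the mat; origin: centre of its underside.
- off_long: The batten in the tray; origin: centre of its underside.
- off_short: The thick block in the tray; origin: centre of its underside.
- off_rabbet: The L-section moulding in the tray; origin: centre of its underside.
- off_small: The small block in the tray; origin: centre of its underside.
- glue: Bystander: glue bottle, 64 mm across, 170 mm high, standing at the left of the bench. Origin: centre of its underside.
- stain: Bystander: steel can, 84 mm across, 100 mm high, standing at the right of the bench. Origin: centre of its underside.
- push_block: Bystander: plywood push block 160 x 70 mm with a wooden grip, 68 mm high, beyond the work at the left. Origin: centre of its underside.
- tape: Bystander: grey tape measure, 75 x 42 x 70 mm, beyond the work at the right. Origin: centre of its underside.
There are look-alikes about, which are no part of the job. Leave any purple look-alike of the tray alone. Leave any green look-alike of the off_long alone.

How it is judged:
By the outcome, as a careful person would: the job done as asked, in the order asked, and still so for the second after the job is handed in, with the robot touching nothing.
It also fails if it takes over 70 s, if anything falls off the work surface, if the arm or the gripper's body presses on something with over 40 N, if the wrist force passes 120 N, or if a joint passes its speed limit or range.

## Robot

A 6-joint arm with a two-finger parallel gripper is mounted at the origin on the work surface. World frame = base frame: x ahead of the robot, y to its left, z up, the work surface at z = 0. Lengths are in mm, angles in rad, forces in N, time in s.
With the tool pointing down it reaches from about 325 to 750 mm from the base axis. Payload 7.6 kg.
Tool frame: the origin (TCP) lies on the centre line of the jaws, within the pads' length; the fingertips stand 14 mm ahead of it and the grasp point (between the pads) lies 5 mm behind it (tips_ahead is the distance from the TCP to the fingertips, in mm); z points along the fingers, y is the line along which they close (so a half turn about z gives the same grasp; the last joint's range is limited). The gripper opens to 85 mm and grips with 20 to 120 N. Pads are 22 mm wide; open, the fingers measure 114 mm over their backs; the gripper's body (76 mm by 85 mm) begins 54 mm behind the grasp point. The pads swing forward as they close: fully open they stand 13 mm farther back than shut.
Start: joints at [-1.345, 0.052, 1.401, -0, 1.689, -0.07], TCP at [153.064, -502.211, 245.323] pointing down, gripper open.
Joint ranges: [-2.9, 2.9], [-0.91, 2.17], [0.12, 2.37], [-1.06, 4.2], [0.26, 2.73], [-2.93, 2.93]. Speed limits (rad/s): [2.57, 2.57, 3.01, 3.14, 3.14, 3.14].

## Interface

Orientations are given as a unit quaternion [w, x, y, z].
In Python, from plant import read_state, read_camera, finish_job, tips_ahead gives the robot as it stands.
- The arm moves only by the shell command python3 -m crank 'ROWS'. ROWS is JSON, a list of rows, each a list of 5 numbers: the shift along the tool's x, y, z in mm, then the turn about the tool's z in degrees, then the finger opening in mm, from 0 to 85.4. A call has 1 to 5 rows; each row shifts and turns the commanded pose from where the row before left it, along the tool's axes as they then stand; what a row does not reach is not made up. A row lasts 1/8 s, in which the tool goes at most 62.5 mm and 10.7 degrees, less where a joint would pass 70% of its speed; a pose out of reach is approached as far as the arm can. A call with a gripper value outside its range is refused whole. The fingers move at their own pace and stop on an object; the grip force is fixed at half the most. Time passes only in rows, so rows that do not move let the fingers close. It gives the time, the measured TCP pose, the force, the opening and the grip force at its end, in the units of the state.
- read_state(): the state, without advancing time (a new reading comes with each control period).
- read_camera(name): name is "scene" or "top" or "wrist"; returns a dict with "frame" (420x560x3 uint8, red, green, blue), "range_z" (420x560 float32, mm along the optical axis (not along the pixel's ray), 0 where there is no reading), "fx", "fy", "cx", "cy" (pixels), "dist_coeffs" ([k1, k2, p1, p2, k3] as OpenCV has them; the pictures are not rectified), "xyz" and "rotation" of the camera in the world. Camera axes: x right, y up, looking along -z (the intrinsics and any distortion apply to the point x, -y, -z); pixel columns grow to the right and rows downward; lengths in mm; the calibration is good to about 2 mm. A picture is of the moment at which its call begins.
- finish_job(): hands the job in; it is judged then, once.
The state is a dict: "clock": time; "joint_pos": joint angles; "dq": joint speeds; "joint_torque": joint torques, N m; "tcp_pos": TCP position; "orientation": TCP orientation; "ft_force": force on the tool from outside, world axes, zero at the start; "torque": the same for the moment, N m; "finger_gap": opening from 0.0 (shut) to 1.0 (fully open); "finger_force": force on a finger pad.
Only numpy, scipy, OpenCV 4.12 (cv2) and the standard library are available. Lean on these libraries where they do the work, as an engineer would, in place of code of your own. Each camera call takes 0.05 s, during which the arm holds its last target. There are 200 camera calls.

## Working session

There is one attempt and no reset: what is moved stays moved. The work goes in short steps, Python scripts to look and compute and a shell command to move; the robot and the scene stay as the last step left them, time stands still between calls to the robot, and variables do not carry over. Pictures are saved under pics/ and viewed, at most 10 in all, crops included, and the job is handed in when it is done.

```bash
ls; mkdir -p pics
cat > h.py <<'E'
import numpy as np, cv2, json
from plant import *
def grab(n,save=None):
    c=read_camera(n)
    if save: cv2.imwrite('pics/'+save,cv2.cvtColor(c['frame'],cv2.COLOR_RGB2BGR))
    np.save('/tmp/'+n+'.npy',c,allow_pickle=True)
    return c
def load(n): return np.load('/tmp/'+n+'.npy',allow_pickle=True).item()
def R_(c):
    r=np.array(c['rotation'],float)
    if r.shape==(3,3): return r
    from scipy.spatial.transform import Rotation as Q
    return Q.from_quat(np.roll(r,-1)).as_matrix()
def cloud(c):
    h,w=c['range_z'].shape
    K=np.array([[c['fx'],0,c['cx']],[0,c['fy'],c['cy']],[0,0,1.]])
    u,v=np.meshgrid(np.arange(w),np.arange(h))
    p=cv2.undistortPoints(np.stack([u,v],-1).reshape(-1,1,2).astype(float),K,np.array(c['dist_coeffs'],float)).reshape(h,w,2)
    z=c['range_z']
    P=np.stack([p[...,0]*z,-p[...,1]*z,-z],-1)
    W=P@R_(c).T+np.array(c['xyz']); W[z==0]=np.nan
    return W
def at(c,uv,r=1):
    W=cloud(c)
    return [np.nanmedian(W[v-r:v+r+1,u-r:u+r+1].reshape(-1,3),0).round(1).tolist() for u,v in uv]
E
python3 - <<'E'
from h import *
c=grab('top','top0.png');grab('scene','scene0.png')
print(c['xyz'],c['rotation'],c['fx'],c['dist_coeffs'],tips_ahead);s=read_state();print(s)
E
```

```text
pics
[ 251.63540725   11.72404305 1695.48180378] [ 0.70844178  0.06278307 -0.06109363 -0.70031143] 504.8344245802368 [0.04302117 0.         0.         0.         0.        ] 14.0
{'clock': 0.1, 'joint_pos': array([-1.34531484e+00,  5.27832756e-02,  1.40160722e+00, -9.88111357e-06,
        1.68858392e+00, -7.02985068e-02]), 'dq': array([ 0.00214597, -0.00052707, -0.00228545, -0.00065484, -0.00070662,
        0.00112072]), 'joint_torque': array([ 1.79519117e-03, -3.82581532e+01, -3.60985065e+01, -1.67061296e-05,
        4.76999005e-03,  3.97751293e-06]), 'tcp_pos': array([ 152.99672271, -501.96183547,  244.55971922]), 'orientation': array([-6.88424656e-04,  9.89084040e-01,  1.47350887e-01, -5.84448820e-05]), 'ft_force': array([0.33084909, 0.09411409, 0.03466443]), 'torque': array([-0.0212912 ,  0.05033519, -0.03282974]), 'finger_force': 0.0, 'finger_gap': 1.0032277098872249}
```

View pics/top0.png

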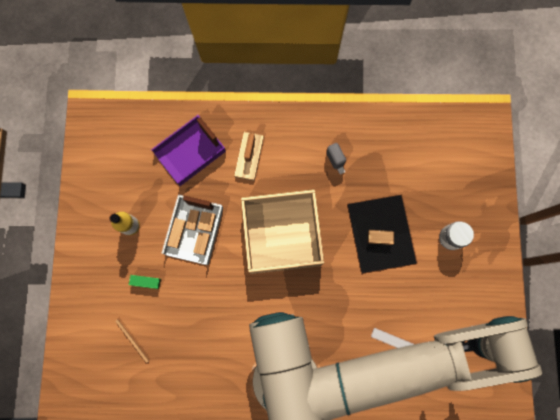

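View pics/scene0.png

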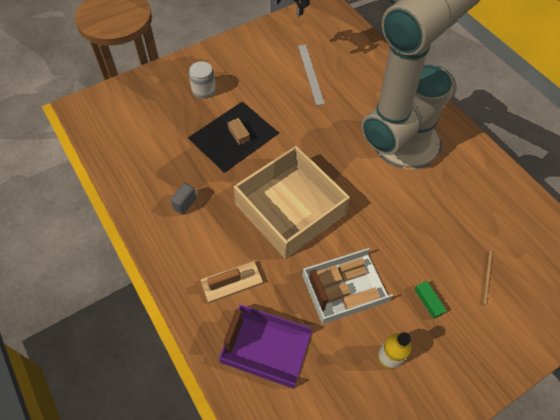

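The top view shows two trays: an aluminium one with offcuts at (193,230) and an empty purple look-alike at (190,150). The aluminium one fits the description. The stray offcut is at (381,238) on the black mat, the box is at (282,232), and the green batten at (145,282) is a look-alike. I'll confirm with a crop and measure.

Run:
```python
from h import *
c=load('top');W=cloud(c)
im=cv2.cvtColor(c['frame'],cv2.COLOR_RGB2BGR)
a=cv2.resize(im[185:275,150:240],(400,400),interpolation=cv2.INTER_CUBIC);b=cv2.resize(im[190:280,335:425],(400,400),interpolation=cv2.INTER_CUBIC)
cv2.imwrite('pics/crop0.png',np.hstack([a,b]))
def rect(name,u0,u1,v0,v1,z0,z1,extra=None):
    m=np.zeros(W.shape[:2],bool);m[v0:v1,u0:u1]=1
    m&=(W[...,2]>z0)&(W[...,2]<z1)
    if extra is not None:m&=extra
    n,l,st,_=cv2.connectedComponentsWithStats(m.astype(np.uint8),connectivity=8)
    m=l==1+st[1:,4].argmax()
    p=W[m]; r=cv2.minAreaRect(p[:,:2].astype(np.float32))
    print(name,m.sum(),np.round(r[0],1),np.round(r[1],1),round(r[2],1),'z',np.round(np.median(p[:,2]),1),np.round(cv2.boxPoints(r)).tolist())
dark=c['frame'].max(-1)<50
print('bench',at(c,[(100,330),(330,110),(430,290)],3))
rect('box',235,330,185,278,85,120)
rect('mat',340,425,190,280,-5,45,(c['frame'].max(-1)<60)|(W[...,2]>20))
rect('stray',360,400,225,250,24,50)
rect('tray',160,228,190,268,38,60)
rect('board',160,228,190,268,75,110)
rect('glue',105,142,205,240,50,190)
rect('stain',435,480,215,255,60,120)
rect('purple',145,230,112,190,25,120)
rect('push',230,266,125,185,25,120)
rect('tape',322,350,140,178,30,120)
rect('green',120,165,270,295,15,60)
```

```text
bench [[153.5, 606.4, -0.8], [918.6, -145.6, -1.4], [293.8, -473.2, -0.6]]
box 904 [474.   19.7] [241.1 240.5] 7.1 z 98.8 [[339.0, 124.0], [369.0, -115.0], [608.0, -85.0], [579.0, 154.0]]
mat 3691 [ 480.8 -316. ] [236.3 187.2] 10.7 z 5.0 [[347.0, -246.0], [382.0, -430.0], [614.0, -386.0], [580.0, -202.0]]
stray 301 [ 463.6 -306.3] [79.3 41.3] 88.0 z 36.2 [[442.0, -345.0], [483.0, -347.0], [486.0, -267.0], [444.0, -266.0]]
tray 135 [509.  271.7] [45.  57.5] 77.5 z 41.9 [[476.0, 256.0], [532.0, 244.0], [542.0, 288.0], [486.0, 300.0]]
board 160 [567.1 295.6] [89.5 17.2] 77.1 z 94.5 [[549.0, 254.0], [566.0, 250.0], [585.0, 337.0], [569.0, 341.0]]
glue 441 [492.8 525.8] [57.7 62.8] 64.0 z 116.3 [[452.0, 514.0], [508.0, 486.0], [534.0, 538.0], [477.0, 565.0]]
stain 605 [ 468.3 -545.7] [81.5 79.5] 0.0 z 97.5 [[428.0, -506.0], [428.0, -585.0], [509.0, -585.0], [509.0, -506.0]]
purple 570 [755.4 341.6] [153.4 198.9] 39.7 z 44.3 [[633.0, 369.0], [760.0, 216.0], [878.0, 314.0], [751.0, 467.0]]
push 215 [760.6 136. ] [30.  89.4] 81.5 z 65.3 [[714.0, 128.0], [803.0, 115.0], [807.0, 144.0], [719.0, 157.0]]
tape 313 [ 737.7 -159.4] [75.8 41.8] 27.9 z 66.8 [[694.0, -159.0], [714.0, -196.0], [781.0, -160.0], [761.0, -123.0]]
green 328 [310.5 468.1] [101.4  33.4] 83.4 z 30.5 [[288.0, 420.0], [321.0, 416.0], [333.0, 517.0], [300.0, 520.0]]
```

View pics/crop0.png

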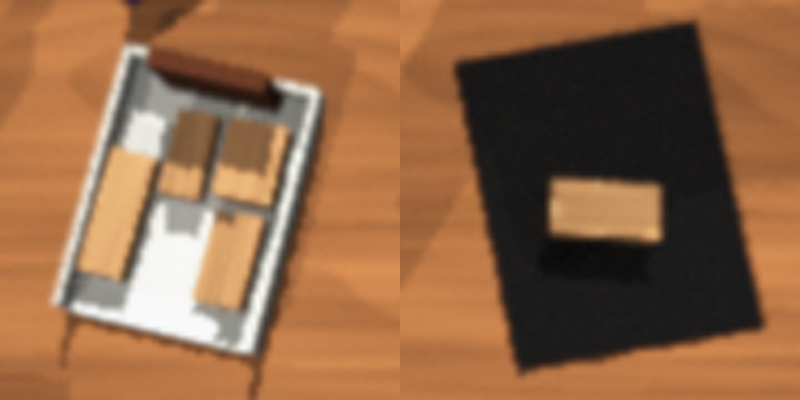

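The crop confirms the aluminium tray with four offcuts, its board at the far end and lip toward the robot, and the single stray on the mat. The rows only turn about the tool's z, so the tool can't be tilted to pour. I'll clear the tray piece by piece, and I'll write a helper that works out the rows, starting with the stray.

```bash
cat > plan.py <<'E'
# usage: plan.py 'JSON [[x,y,z,heading_deg,opening,extra_wait_rows],...]'  heading = world angle of tool x
from h import *; import sys
def pose():
    s=read_state();q=s['orientation'];return np.array(s['tcp_pos']),np.degrees(2*np.arctan2(q[2],q[1])),s
if __name__=='__main__':
    p,h,s=pose()
    print('t',round(s['clock'],1),'p',p.round(1),'h',round(h,1),'q',s['orientation'].round(3),'F',s['ft_force'].round(1),'gap',round(s['finger_gap']*85.4,1),'ff',round(s['finger_force'],1))
    for x,y,z,H,o,w in json.loads(sys.argv[1]):
        t=np.array([x,y,z]);d=t-p;dh=(H-h+180)%360-180
        n=max(1,int(np.ceil(max(np.linalg.norm(d)/50,abs(dh)/10))));rows=[]
        for k in range(n):
            a=np.radians(h+dh*k/n);X=np.array([np.cos(a),np.sin(a)]);Y=np.array([np.sin(a),-np.cos(a)])
            e=d[:2]/n;rows.append([round(float(e@X),1),round(float(e@Y),1),round(-d[2]/n,1),round(-dh/n,1),o])
        rows+=[[0,0,0,0,o]]*int(w);print(json.dumps(rows));p=t;h=H
E
python3 plan.py '[[463,-306,110,88,70,0],[463,-306,24,88,70,0],[463,-306,24,88,20,3]]'
```

```text
t 0.1 p [ 153.  -502.   244.6] h 16.9 q [-0.001  0.989  0.147 -0.   ] F [0.3 0.1 0. ] gap 85.7 ff 0.0
[[44.2, -12.1, 16.8, -8.9, 70], [45.6, -5.2, 16.8, -8.9, 70], [45.8, 1.9, 16.8, -8.9, 70], [45.0, 9.0, 16.8, -8.9, 70], [43.0, 15.8, 16.8, -8.9, 70], [40.1, 22.3, 16.8, -8.9, 70], [36.2, 28.2, 16.8, -8.9, 70], [31.4, 33.4, 16.8, -8.9, 70]]
[[0.0, 0.0, 43.0, 0.0, 70], [0.0, 0.0, 43.0, 0.0, 70]]
[[0.0, 0.0, 0.0, 0.0, 20], [0, 0, 0, 0, 20], [0, 0, 0, 0, 20], [0, 0, 0, 0, 20]]
```

```bash
python3 -m crank '[[44,-12,17,-9,70],[46,-5,17,-9,70],[46,2,17,-9,70],[45,9,17,-9,70],[43,16,17,-9,70]]' | tail -c 600; python3 -m crank '[[40,22,17,-9,70],[36,28,17,-9,70],[31,33,17,-9,70],[0,0,0,0,70]]' | tail -c 300
python3 plan.py '[[463,-306,24,88,70,0]]'
```

```text
clock: 0.72
tcp_pos: [348.0, -378.0, 159.4]
orientation: [-0.0, 0.856, 0.517, -0.0]
ft_force: [0.4, -0.7, -0.2]
finger_gap: 0.817
finger_force: 0.0
clock: 1.23
tcp_pos: [462.3, -302.0, 107.0]
orientation: [-0.002, 0.712, 0.702, -0.0]
ft_force: [0.3, 0.0, -0.3]
finger_gap: 0.818
finger_force: 0.0
t 1.2 p [ 462.3 -302.   107. ] h 89.2 q [-0.002  0.712  0.702 -0.   ] F [ 0.3  0.  -0.3] gap 69.9 ff 0.0
[[-2.0, 0.4, 41.5, 0.6, 70], [-2.0, 0.4, 41.5, 0.6, 70]]
```

```bash
python3 -m crank '[[-2,0,42,1,70],[-2,0,41,0,70],[0,0,0,0,20],[0,0,0,0,20],[0,0,0,0,20]]'; 
python3 plan.py '[[463,-306,160,88,20,0],[463,-10,155,97,20,0],[470,-10,90,97,20,0],[470,-10,90,97,70,1]]'
```

```text
clock: 1.85
tcp_pos: [462.2, -309.5, 28.7]
orientation: [0.002, 0.72, 0.694, 0.0]
ft_force: [1.0, 0.0, -0.4]
finger_gap: 0.454
finger_force: 62.9
t 1.9 p [ 462.2 -309.5   28.7] h 87.9 q [0.002 0.72  0.694 0.   ] F [ 1.   0.  -0.4] gap 38.8 ff 62.9
[[1.2, 0.2, -43.8, -0.0, 20], [1.2, 0.2, -43.8, -0.0, 20], [1.2, 0.2, -43.8, -0.0, 20]]
[[49.3, -1.7, 0.8, -1.5, 20], [49.3, -0.4, 0.8, -1.5, 20], [49.3, 0.9, 0.8, -1.5, 20], [49.3, 2.2, 0.8, -1.5, 20], [49.2, 3.4, 0.8, -1.5, 20], [49.1, 4.7, 0.8, -1.5, 20]]
[[-0.4, 3.5, 32.5, 0.0, 20], [-0.4, 3.5, 32.5, 0.0, 20]]
[[0.0, 0.0, 0.0, 0.0, 70], [0, 0, 0, 0, 70]]
```

```bash
python3 -m crank '[[0,0,-60,0,20],[0,0,-60,0,20],[49,0,-12,-1,20],[60,0,0,-2,20],[60,0,0,-2,20]]' | grep -E 'tcp|gap|clock'; python3 -m crank '[[60,3,0,-2,20],[60,4,0,-2,20],[10,3,60,0,20],[0,0,10,0,70],[0,0,0,0,70]]'
```

```text
clock: 2.48
tcp_pos: [463.3, -138.2, 160.2]
finger_gap: 0.454
clock: 3.1
tcp_pos: [463.9, -9.8, 89.5]
orientation: [0.0, 0.663, 0.748, 0.0]
ft_force: [0.5, 0.4, 0.3]
finger_gap: 0.821
finger_force: 0.0
```

```bash
python3 plan.py '[[470,-10,190,97,60,0],[455,230,230,90,60,0],[410,300,270,77,60,1]]'
```

```text
t 3.1 p [463.9  -9.8  89.5] h 96.9 q [0.    0.663 0.748 0.   ] F [0.5 0.4 0.3] gap 70.1 ff 0.0
[[-0.3, 2.0, -33.5, -0.0, 60], [-0.3, 2.0, -33.5, -0.0, 60], [-0.3, 2.0, -33.5, -0.0, 60]]
[[48.0, 2.9, -8.0, 1.4, 60], [48.1, 1.7, -8.0, 1.4, 60], [48.1, 0.5, -8.0, 1.4, 60], [48.1, -0.7, -8.0, 1.4, 60], [48.1, -1.8, -8.0, 1.4, 60]]
[[35.0, -22.5, -20.0, 6.5, 60], [32.2, -26.3, -20.0, 6.5, 60], [0, 0, 0, 0, 60]]
```

```bash
python3 plan.py '[[470,-10,200,97,60,0],[480,310,310,167,60,1]]'
```

```text
t 3.1 p [463.9  -9.8  89.5] h 96.9 q [0.    0.663 0.748 0.   ] F [0.5 0.4 0.3] gap 70.1 ff 0.0
[[-0.3, 2.0, -36.8, -0.0, 60], [-0.3, 2.0, -36.8, -0.0, 60], [-0.3, 2.0, -36.8, -0.0, 60]]
[[45.2, 7.0, -15.7, -10.0, 60], [43.3, 14.7, -15.7, -10.0, 60], [40.1, 22.0, -15.7, -10.0, 60], [35.6, 28.7, -15.7, -10.0, 60], [30.1, 34.4, -15.7, -10.0, 60], [23.7, 39.1, -15.7, -10.0, 60], [16.5, 42.6, -15.7, -10.0, 60], [0, 0, 0, 0, 60]]
```

```bash
python3 -m crank '[[0,2,-55,0,60],[0,2,-55,0,60],[45,7,-16,-10,60],[43,15,-16,-10,60],[40,22,-16,-10,60]]' >/dev/null; python3 -m crank '[[36,29,-16,-10,60],[30,34,-16,-10,60],[24,39,-16,-10,60],[16,43,-16,-10,60],[0,0,0,0,60]]'
python3 - <<'E'
from h import *
c=grab('wrist','wrist1.png');print(c['xyz'],c['fx'])
t=grab('top')
b=cv2.cvtColor(t['frame'],cv2.COLOR_RGB2BGR)
E
```

```text
clock: 4.35
tcp_pos: [479.0, 312.7, 314.1]
orientation: [0.002, 0.112, 0.994, 0.002]
ft_force: [-0.9, 0.0, -1.1]
finger_gap: 0.706
finger_force: 0.0
[395.87332752 331.47377329 441.70674047] 363.55913351901665
```

View pics/wrist1.png

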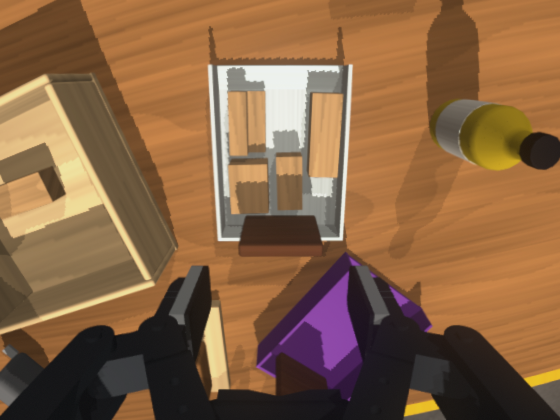

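The wrist view looks from the lip side: rabbet at (247,122), batten (325,135) near the side wall, short block (249,186), small block (288,181), board at (280,235). In the box the stray lies around (30,190). Next I'll get each piece's rectangle in the tray frame.

```bash
cat > tray.py <<'E'
from h import *
def frame(board,yaw): # tray pose from board centre
    a=np.radians(yaw);X=np.array([np.cos(a),np.sin(a)]);Y=np.array([-X[1],X[0]]);return board-88*X,X,Y
E
python3 - <<'E'
from tray import *
c=load('wrist');W=cloud(c)
print('bench',at(c,[(400,300),(180,30),(400,60)],3))
fr=c['frame'].astype(int);z=W[...,2]
u,v=np.meshgrid(np.arange(560),np.arange(420))
b=(z>88)&(z<105)&(abs(u-280)<60)&(abs(v-230)<30);r=cv2.minAreaRect(W[b][:,:2].astype(np.float32));print('board',r,np.median(z[b]))
br=r
wl=(z>40)&(z<50)&(abs(u-280)<85)&(v>55)&(v<245);r=cv2.minAreaRect(W[wl][:,:2].astype(np.float32));print('walls',r,wl.sum())
cen=np.array(br[0]);yaw=br[2]-90 if br[1][0]>br[1][1] else br[2]
print('yaw',yaw)
O,X,Y=frame(cen,yaw);print('O',O)
hsv=cv2.cvtColor(c['frame'],cv2.COLOR_RGB2HSV)
wood=(hsv[...,1]>80)&(z>8)&(z<42)&(u>215)&(u<348)&(v>66)&(v<222)
wood=cv2.erode(wood.astype(np.uint8),np.ones((1,1)))
for n,(a,d,e,f) in dict(rab=(226,268,85,158),batten=(306,345,88,182),short=(226,271,157,217),small=(273,304,150,214)).items():
    m=np.zeros_like(wood);m[e:f,a:d]=wood[e:f,a:d]
    q=W[m>0];zt=np.percentile(q[:,2],90);q=q[(q[:,2]>zt-5)]
    L=np.stack([(q[:,:2]-O)@X,(q[:,:2]-O)@Y],1).astype(np.float32);r=cv2.minAreaRect(L)
    print(n,len(q),'z',zt.round(1),'c',np.round(r[0],1),'s',np.round(r[1],1),round(r[2],1),'x',np.percentile(L[:,0],[1,99]).round(),'y',np.percentile(L[:,1],[1,99]).round(),'w',np.round(O+X*r[0][0]+Y*r[0][1],1))
y=(wl);L=np.stack([(W[y][:,:2]-O)@X,(W[y][:,:2]-O)@Y],1);print('wall y',np.percentile(L[:,1],[1,99]),np.percentile(L[:,0],[1,99]))
for rr in (95,122,150,185): # profile across
    print(rr,[(int(((W[rr,i,:2]-O)@Y)),int(z[rr,i])) for i in range(208,356,4) if z[rr,i]==z[rr,i]])
E
```

```text
bench [[724.3, 435.5, 7.3], [319.0, 236.3, -0.8], [406.4, 474.9, -0.5]]
board ((565.14599609375, 295.85479736328125), (89.74024200439453, 16.626684188842773), 77.24964904785156) 94.90102253679396
walls ((480.5924072265625, 315.53314208984375), (151.16073608398438, 199.6874542236328), 77.08316040039062) 1930
yaw -12.750350952148438
O [479.31599085 315.27669738]
rab 1152 z 36.0 c [-37.  -46.7] s [20.2 69.3] 89.2 x [-72.  -3.] y [-57. -37.] w [432.9 277.9]
batten 2557 z 34.4 c [-22.6  51.3] s [34.4 94.3] 88.6 x [-69.  24.] y [34. 68.] w [468.5 370.3]
short 1921 z 39.2 c [ 38.1 -36.5] s [60.6 45.1] 1.2 x [ 8. 67.] y [-58. -15.] w [508.4 271.3]
small 1352 z 32.2 c [33.2 10.6] s [65.4 29.2] 0.9 x [ 1. 65.] y [-4. 25.] w [514.1 318.3]
wall y [-74.58159798  75.5377764 ] [-97.11598401 100.28974633]
95 [(-84, -1), (-71, 44), (-70, 25), (-69, 5), (-64, 3), (-55, 36), (-51, 35), (-47, 34), (-42, 34), (-38, 34), (-35, 16), (-30, 18), (-26, 16), (-22, 16), (-17, 16), (-13, 3), (-8, 2), (-3, 2), (0, 1), (5, 4), (10, 3), (14, 3), (19, 3), (24, 1), (28, 4), (33, 2), (35, 31), (39, 33), (44, 32), (48,
[... 485 characters left out ...]
 (-70, 12), (-67, 4), (-62, 3), (-53, 34), (-49, 33), (-44, 34), (-40, 34), (-37, 18), (-32, 16), (-27, 16), (-23, 16), (-18, 17), (-9, 3), (-4, 2), (0, 2), (5, 3), (10, 3), (15, 3), (20, 2), (24, 4), (29, 3), (33, 15), (36, 32), (41, 33), (45, 32), (50, 33), (55, 32), (59, 33), (64, 32), (71, 15), (71, 42), (75, 44), (89, 0)]
185 [(-90, 0), (-85, 0), (-72, 44), (-70, 27), (-69, 2), (-64, 2), (-55, 37), (-50, 38), (-45, 38), (-41, 39), (-36, 38), (-32, 38), (-27, 37), (-22, 39), (-18, 37), (-13, 21), (-9, 3), (-4, 3), (0, 31), (5, 32), (9, 32), (14, 32), (19, 31), (23, 30), (30, 3), (35, 2), (40, 3), (45, 3), (50, 3), (55, 4), (60, 3), (66, 3), (71, 3), (71, 27), (73, 44), (87, 0), (92, -1)]
```

The fingers are about 14 mm thick and the gaps beside the short block and the batten are 13 mm or less. So I'll check cheaply, with empty hands, whether the arm lets the tool tilt at the edge of its reach, since that would allow real tipping.

```bash
python3 -m crank '[[-35,36,0,0,60],[-35,36,0,0,60],[-35,36,0,0,60],[-35,36,0,0,60],[-35,36,0,0,60]]'; python3 -m crank '[[-35,36,0,0,60],[-35,36,0,0,60]]'; python3 -c "
from h import *;s=read_state();print(s['joint_pos'].round(3),s['tcp_pos'])"
```

```text
clock: 5.08
tcp_pos: [653.8, 420.6, 296.0]
orientation: [0.008, 0.116, 0.993, 0.007]
ft_force: [-15.9, -10.3, 23.3]
finger_gap: 0.699
finger_force: 0.0
clock: 5.32
tcp_pos: [676.9, 435.0, 268.6]
orientation: [0.03, 0.116, 0.993, 0.025]
ft_force: [-0.7, 0.2, 0.1]
finger_gap: 0.705
finger_force: 0.0
[ 0.524  0.977  0.124  0.004  1.963 -0.813] [676.85235144 435.00285954 268.55391505]
```

```bash
cat > tilt.py <<'E'
from h import *
from scipy.spatial.transform import Rotation as Q
s=read_state();M=Q.from_quat(np.roll(s['orientation'],-1)).as_matrix();print(round(s['clock'],2),'p',s['tcp_pos'].round(1),'toolz',M[:,2].round(3),'tilt',np.degrees(np.arccos(-M[2,2])).round(1),'j',s['joint_pos'].round(2),'F',s['ft_force'].round(1))
E
python3 tilt.py; python3 -m crank '[[-40,42,0,0,60],[-40,42,0,0,60],[-40,42,0,0,60]]'>/dev/null; python3 tilt.py;python3 -m crank '[[35,-36,0,0,60],[35,-36,0,0,60]]'>/dev/null; python3 tilt.py
```

```text
5.33 p [676.9 435.  268.6] toolz [ 0.065  0.042 -0.997] tilt 4.5 j [ 0.52  0.98  0.12  0.    1.96 -0.81] F [-0.7  0.2  0.1]
5.7 p [710.1 457.8 238.3] toolz [ 0.151  0.097 -0.984] tilt 10.3 j [ 0.53  1.02  0.12  0.01  1.82 -0.81] F [ 0.1 -0.1 -0.4]
5.95 p [654.8 422.  227. ] toolz [ 0.149  0.096 -0.984] tilt 10.2 j [ 0.52  0.69  0.66  0.01  1.62 -0.82] F [ 1.4 -0.1  0.7]
```

The tool does tilt outward, in the direction needed, when it strains past its reach, and the tilt then persists. So the tray can be tipped for real: tilt it with its back or side wall downhill, then turn about the tilted tool axis over the box to bring the lip downhill. First I'll check with empty hands that straining inward removes the tilt.

```bash
python3 -m crank '[[40,-42,-22,0,60],[40,-42,-22,0,60],[40,-42,-22,0,60],[40,-42,-15,0,60],[40,-42,-10,0,60]]'>/dev/null; python3 tilt.py; python3 -m crank '[[40,-42,-10,0,60],[40,-42,-10,0,60],[40,-42,-10,0,60]]'>/dev/null; python3 tilt.py;  python3 -m crank '[[40,-42,-10,0,60],[40,-42,-10,0,60]]'>/dev/null; python3 tilt.py
```

```text
6.58 p [401.3 256.6 267.4] toolz [ 0.153  0.097 -0.983] tilt 10.4 j [ 0.48 -0.23  1.63  0.02  1.56 -0.86] F [0.6 0.8 1.5]
6.95 p [253.5 160.2 264.7] toolz [ 0.152  0.097 -0.984] tilt 10.4 j [ 0.42 -0.8   2.01  0.03  1.75 -0.92] F [-0.5 -0.   1.4]
7.2 p [213.4 131.7 278.2] toolz [ 0.102  0.067 -0.993] tilt 7.0 j [ 0.38 -0.91  2.03  0.03  1.9  -0.95] F [ 0.3 -0.2  1.3]
```

```bash
python3 -m crank '[[40,-42,-7,0,60],[40,-42,-5,0,60]]'>/dev/null; python3 tilt.py;  python3 -m crank '[[20,-21,-3,0,60]]'>/dev/null; python3 tilt.py
```

```text
7.45 p [195.1 114.5 305.2] toolz [ 0.048  0.035 -0.998] tilt 3.4 j [ 0.35 -0.91  1.97  0.02  2.02 -0.98] F [-1.  -0.5  0.2]
7.58 p [190.2 109.7 313.8] toolz [ 0.035  0.028 -0.999] tilt 2.6 j [ 0.34 -0.91  1.95  0.02  2.05 -1.  ] F [-0.7 -0.1  0. ]
```

```bash
python3 -m crank '[[35,-36,-3,0,60],[5,-5,0,0,60]]'>/dev/null; python3 tilt.py; python3 plan.py '[[430,230,250,130,40,0],[566,296,180,77.1,40,1],[566,296,82,77.1,40,0],[566,296,82,77.1,5,3]]'
```

```text
7.83 p [180.2  99.9 329.7] toolz [ 0.009  0.013 -1.   ] tilt 0.9 j [ 0.31 -0.91  1.92  0.01  2.12 -1.02] F [ 0.4 -0.6 -0.8]
t 7.8 p [180.2  99.9 329.7] h 166.8 q [0.004 0.115 0.993 0.007] F [ 0.4 -0.6 -0.8] gap 60.0 ff 0.0
[[-35.6, 30.6, 13.3, 6.1, 40], [-32.1, 34.2, 13.3, 6.1, 40], [-28.3, 37.5, 13.3, 6.1, 40], [-24.1, 40.3, 13.3, 6.1, 40], [-19.7, 42.6, 13.3, 6.1, 40], [-15.0, 44.5, 13.3, 6.1, 40]]
[[-6.1, 24.4, 11.7, 8.8, 40], [-2.3, 25.1, 11.7, 8.8, 40], [1.5, 25.1, 11.7, 8.8, 40], [5.4, 24.6, 11.7, 8.8, 40], [9.1, 23.5, 11.7, 8.8, 40], [12.6, 21.8, 11.7, 8.8, 40], [0, 0, 0, 0, 40]]
[[0.0, 0.0, 49.0, -0.0, 40], [0.0, 0.0, 49.0, -0.0, 40]]
[[0.0, 0.0, 0.0, -0.0, 5], [0, 0, 0, 0, 5], [0, 0, 0, 0, 5], [0, 0, 0, 0, 5]]
```

```bash
python3 -m crank '[[-36,31,13,6,40],[-32,34,13,6,40],[-28,38,13,6,40],[-24,40,13,6,40],[-20,43,13,6,40]]'>/dev/null; python3 -m crank '[[-15,44,13,6,40],[-6,24,12,9,40],[-2,25,12,9,40],[1,25,12,9,40],[5,25,12,9,40]]'>/dev/null;python3 -m crank '[[9,24,12,9,40],[12,22,12,9,40],[0,0,0,0,40]]'>/dev/null; python3 tilt.py; python3 plan.py '[[566,296,72,77.1,40,0]]'
```

```text
9.45 p [566.  300.3 182.4] toolz [ 0.005  0.012 -1.   ] tilt 0.7 j [0.43 0.4  1.13 0.01 1.61 0.65] F [ 0.3  0.3 -0.5]
t 9.4 p [566.  300.3 182.4] h 76.9 q [-0.003  0.783  0.622  0.006] F [ 0.3  0.3 -0.5] gap 39.7 ff 0.0
[[-1.4, 0.3, 36.8, -0.1, 40], [-1.4, 0.3, 36.8, -0.1, 40], [-1.4, 0.3, 36.8, -0.1, 40]]
```

```bash
python3 -m crank '[[-1,0,50,0,40],[-1,0,50,0,40],[-1,0,10,0,40],[0,0,0,0,40]]'>/dev/null;python3 tilt.py; python3 -m crank '[[0,0,0,0,5],[0,0,0,0,5],[0,0,0,0,5],[0,0,0,0,5]]';python3 tilt.py
```

```text
9.95 p [566.3 299.   75.9] toolz [ 0.008  0.013 -1.   ] tilt 0.9 j [0.42 0.47 1.25 0.01 1.41 0.65] F [-0.1 -0.1  1.6]
clock: 10.45
tcp_pos: [567.5, 299.6, 77.8]
orientation: [-0.002, 0.783, 0.622, 0.009]
ft_force: [-0.4, -0.1, 7.2]
finger_gap: 0.179
finger_force: 59.8
10.45 p [567.5 299.6  77.8] toolz [ 0.012  0.015 -1.   ] tilt 1.1 j [0.42 0.47 1.24 0.01 1.41 0.65] F [-0.4 -0.1  7.2]
```

```bash
python3 -m crank '[[0,0,-15,0,5],[0,0,-35,0,5],[0,0,-50,0,5],[0,0,-55,0,5],[0,0,-55,0,5]]';python3 tilt.py; python3 plan.py '[[570,200,420,47,5,0],[620,25,520,-28,5,1]]'; python3 -c "
from h import *
grab('scene','s2.png')"
```

```text
clock: 11.08
tcp_pos: [564.1, 296.1, 286.5]
orientation: [-0.003, 0.783, 0.622, 0.007]
ft_force: [1.4, 0.2, -4.1]
finger_gap: 0.181
finger_force: 59.1
11.07 p [564.1 296.1 286.5] toolz [ 0.007  0.013 -1.   ] tilt 0.8 j [0.42 0.36 0.96 0.01 1.8  0.65] F [ 1.4  0.2 -4.1]
t 11.1 p [564.1 296.1 286.5] h 77.0 q [-0.003  0.783  0.622  0.007] F [ 1.4  0.2 -4.1] gap 15.4 ff 59.1
[[-23.1, 6.9, -33.4, 7.5, 5], [-22.0, 9.8, -33.4, 7.5, 5], [-20.5, 12.6, -33.4, 7.5, 5], [-18.7, 15.2, -33.4, 7.5, 5]]
[[-11.7, 19.5, -12.5, 9.4, 5], [-8.4, 21.1, -12.5, 9.4, 5], [-4.8, 22.2, -12.5, 9.4, 5], [-1.2, 22.7, -12.5, 9.4, 5], [2.6, 22.6, -12.5, 9.4, 5], [6.2, 21.9, -12.5, 9.4, 5], [9.7, 20.6, -12.5, 9.4, 5], [12.9, 18.7, -12.5, 9.4, 5], [0, 0, 0, 0, 5]]
```

View pics/s2.png

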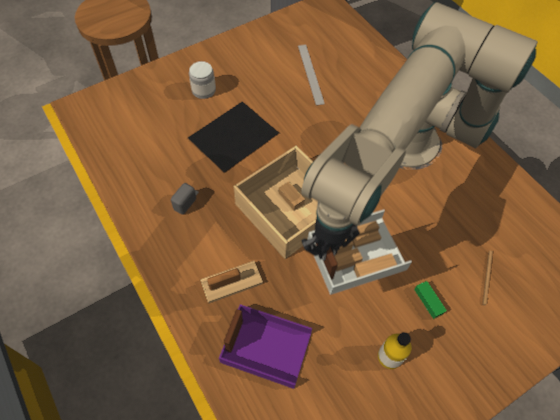

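The tray is held level with all the pieces in it, at about (355,250), and the stray lies in the box at (291,195). Now I'll move over and turn the tray so the lip points outward.

```bash
python3 -m crank '[[-12,3,-17,4,5],[-23,7,-33,8,5],[-22,10,-33,8,5],[-20,13,-33,8,5],[-19,15,-33,8,5]]' >/dev/null; python3 -m crank '[[-12,20,-12,9,5],[-8,21,-12,9,5],[-5,22,-12,9,5],[-1,23,-12,9,5],[3,23,-12,9,5]]'>/dev/null;python3 -m crank '[[6,22,-12,9,5],[10,21,-12,9,5],[7,10,-6,9,5],[0,0,0,0,5]]';python3 tilt.py;python3 plan.py '[]'
```

```text
clock: 12.88
tcp_pos: [595.9, 14.5, 519.9]
orientation: [-0.007, 0.964, -0.267, 0.002]
ft_force: [-0.1, 1.0, -4.7]
finger_gap: 0.18
finger_force: 59.6
12.88 p [595.9  14.5 519.9] toolz [ 0.007  0.013 -1.   ] tilt 0.8 j [-0.04  0.47  0.34  0.02  2.33  2.08] F [-0.1  1.  -4.7]
t 12.9 p [595.9  14.5 519.9] h -31.0 q [-0.007  0.964 -0.267  0.002] F [-0.1  1.  -4.7] gap 15.4 ff 59.6
```

```bash
python3 -m crank '[[30,-18,0,0,5],[45,-27,0,0,5],[51,-31,0,0,5],[51,-31,0,0,5],[51,-31,0,0,5]]' >/dev/null; python3 tilt.py;  python3 -m crank '[[51,-31,0,0,5],[51,-31,0,0,5],[51,-31,0,0,5]]'>/dev/null; python3 tilt.py
```

```text
13.5 p [727.8  14.9 424.5] toolz [ 0.108  0.016 -0.994] tilt 6.3 j [-0.04  0.77  0.13  0.02  2.14  2.08] F [ 0.4  0.1 -3.4]
13.88 p [786.1  14.  375.7] toolz [ 0.201  0.018 -0.979] tilt 11.6 j [-0.04  0.84  0.13  0.03  1.97  2.08] F [-0.3  0.  -5.6]
```

```bash
python3 -m crank '[[43,-26,-35,0,5],[43,-26,-35,0,5],[43,-26,-35,0,5],[43,-26,-35,0,5],[43,-26,-35,0,5]]' >/dev/null; python3 tilt.py;  python3 -m crank '[[43,-26,-35,0,5],[43,-26,-35,0,5],[43,-26,-35,0,5]]'>/dev/null; python3 tilt.py
```

```text
14.5 p [774.3   7.7 475.5] toolz [ 0.373  0.019 -0.928] tilt 21.9 j [-0.05  0.72  0.12  0.04  1.92  2.08] F [-0.4 -0.3 -4.3]
14.88 p [758.2   4.9 536.3] toolz [ 0.466  0.02  -0.885] tilt 27.8 j [-0.06  0.64  0.12  0.05  1.89  2.08] F [-0.8 -0.8 -3.9]
```

```bash
python3 -m crank '[[51,-31,-10,0,5],[51,-31,-10,0,5],[51,-31,-10,0,5],[51,-31,-10,0,5],[51,-31,-10,0,5]]' >/dev/null; python3 tilt.py;  python3 -m crank '[[51,-31,-10,0,5],[51,-31,-10,0,5],[51,-31,-10,0,5],[51,-31,-10,0,5]]'>/dev/null; python3 tilt.py; python3 -c "
from h import *
grab('scene','s3.png')"
```

```text
15.5 p [796.2   2.9 566. ] toolz [ 0.619  0.02  -0.785] tilt 38.3 j [-0.06  0.64  0.12  0.06  1.71  2.08] F [ 0.4 -0.4 -4.8]
16.0 p [802.4   1.  616.5] toolz [ 0.727  0.019 -0.686] tilt 46.7 j [-0.07  0.6   0.12  0.07  1.61  2.08] F [-0.7 -0.8 -4.7]
```

View pics/s3.png

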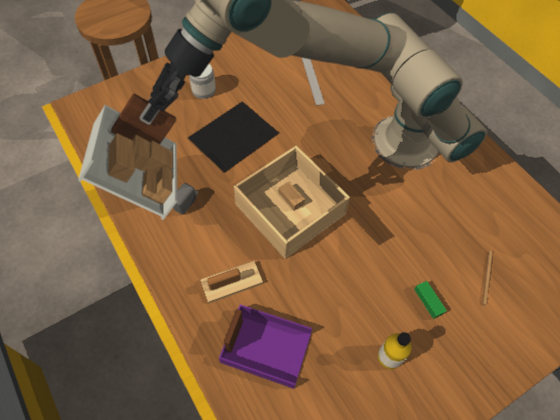

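The pieces rest against the tray's lower wall at (140,165), with the lip still uphill. Next I'll work out the path back over the box and the turn that brings the lip downhill.

```bash
cat > pour.py <<'E'
from h import *; import sys
from scipy.spatial.transform import Rotation as Q
LIP=np.array([0,-188,67.]);C=np.array([[x,y,z] for x in(-75,75) for y in(-188,12) for z in(76,31)],float)
def st():
    s=read_state();return np.array(s['tcp_pos']),Q.from_quat(np.roll(s['orientation'],-1)).as_matrix(),s
def rz(d): return Q.from_euler('z',d,degrees=True).as_matrix()
def yawto(R,phi): # turn (deg) so tool y is phi away from uphill, choosing j6 path
    return -np.degrees(np.arctan2(R[2,0],R[2,1])) ,phi
def tgt(R,L,zmin):
    p=-R@LIP; p[:2]+=L; p[2]=zmin-(C@R.T)[:,2].min(); return p
def rows(p,R,p1,turn,n,o=5):
    out=[];d=(p1-p)/n
    for k in range(n):
        out.append([round(float(a),0) for a in R.T@d]+[round(turn/n,1),o]);R=R@rz(turn/n);p=p+d
    return out,p,R
E
python3 - <<'E'
from pour import *
p,R,s=st();L=np.array([505,20.])
# tool-z turn bringing tool y to uphill
import itertools
best=max(np.arange(-180,180,.5),key=lambda t:(R@rz(t))[2,1]);print('turn to uphill',best)
for phi,n in ((70,12),(35,5),(0,5)):
    pass
cur=0;P,M=p,R
for phi,n in ((75,12),(50,4),(25,4),(0,4)):
    t=best+phi if best<0 else best-phi
    R1=R@rz(t);p1=tgt(R1,L,125)
    r,P,M=rows(P,M,p1,t-cur,n);cur=t
    print(phi,'->',p1.round(),'lip',(p1+R1@LIP).round(),json.dumps(r))
E
```

```text
turn to uphill -123.0
75 -> [ 494. -162.  266.] lip [505.  20. 184.] [[-26.0, 32.0, 1.0, -4.0, 5], [-28.0, 30.0, 1.0, -4.0, 5], [-30.0, 28.0, 1.0, -4.0, 5], [-32.0, 26.0, 1.0, -4.0, 5], [-34.0, 24.0, 1.0, -4.0, 5], [-35.0, 21.0, 1.0, -4.0, 5], [-37.0, 19.0, 1.0, -4.0, 5], [-38.0, 16.0, 1.0, -4.0, 5], [-39.0, 14.0, 1.0, -4.0, 5], [-40.0, 11.0, 1.0, -4.0, 5], [-41.0, 8.0, 1.0, -4.0, 5], [-41.0, 5.0, 1.0, -4.0, 5]]
50 -> [ 543. -123.  307.] lip [505.  20. 173.] [[18.0, -5.0, 2.0, -6.2, 5], [18.0, -3.0, 2.0, -6.2, 5], [19.0, -1.0, 2.0, -6.2, 5], [19.0, 1.0, 2.0, -6.2, 5]]
25 -> [575. -57. 325.] lip [505.  20. 154.] [[17.0, -7.0, 3.0, -6.2, 5], [18.0, -5.0, 3.0, -6.2, 5], [18.0, -3.0, 3.0, -6.2, 5], [18.0, -1.0, 3.0, -6.2, 5]]
0 -> [584.  22. 314.] lip [505.  20. 131.] [[18.0, -8.0, 4.0, -6.2, 5], [19.0, -6.0, 4.0, -6.2, 5], [19.0, -4.0, 4.0, -6.2, 5], [20.0, -2.0, 4.0, -6.2, 5]]
```

```bash
python3 -m crank '[[-13,16,0,-2,5],[-26,32,1,-4,5],[-28,30,1,-4,5],[-30,28,1,-4,5],[-32,26,1,-4,5]]' >/dev/null; python3 -m crank '[[-34,24,1,-4,5],[-35,21,1,-4,5],[-37,19,1,-4,5],[-38,16,1,-4,5],[-39,14,1,-4,5]]' >/dev/null;python3 -m crank '[[-40,11,1,-4,5],[-41,8,1,-4,5],[-41,5,1,-4,5],[0,0,0,0,5]]'; python3 tilt.py
cat > p2.py <<'E'
from pour import *
p,R,s=st();L=np.array(json.loads(sys.argv[1]));zm=float(sys.argv[2])
best=max(np.arange(-180,180,.5),key=lambda t:(R@rz(t))[2,1]);print('turn to uphill',best,'p',p.round(),'lip',(p+R@LIP).round(),'low',(p+C@R.T)[:,2].min().round())
P,M,cur=p,R,0
for phi,n in json.loads(sys.argv[3]):
    t=best+phi;R1=R@rz(t);p1=tgt(R1,L,zm)
    r,P,M=rows(P,M,p1,t-cur,n);cur=t
    print(phi,'->',p1.round(),json.dumps(r))
E
python3 p2.py '[505,20]' 125 '[[50,4],[25,4],[0,4]]'
```

```text
clock: 17.8
tcp_pos: [481.4, -184.3, 253.7]
orientation: [0.053, 0.908, 0.146, 0.39]
ft_force: [0.5, 0.0, -5.0]
finger_gap: 0.179
finger_force: 62.1
17.8 p [ 481.4 -184.3  253.7] toolz [ 0.723  0.018 -0.69 ] tilt 46.4 j [-0.69 -0.46  1.99  0.58  1.03  0.41] F [ 0.5  0.  -5. ]
turn to uphill -73.0 p [ 481. -184.  254.] lip [488.  -4. 168.] low 110.0
50 -> [ 543. -123.  306.] [[24.0, -8.0, 2.0, -5.8, 5], [25.0, -6.0, 2.0, -5.8, 5], [25.0, -3.0, 2.0, -5.8, 5], [25.0, -1.0, 2.0, -5.8, 5]]
25 -> [576. -58. 324.] [[17.0, -7.0, 3.0, -6.2, 5], [18.0, -5.0, 3.0, -6.2, 5], [18.0, -3.0, 3.0, -6.2, 5], [18.0, -1.0, 3.0, -6.2, 5]]
0 -> [586.  22. 314.] [[18.0, -8.0, 4.0, -6.2, 5], [19.0, -6.0, 4.0, -6.2, 5], [19.0, -4.0, 4.0, -6.2, 5], [20.0, -2.0, 4.0, -6.2, 5]]
```

```bash
python3 -m crank '[[24,-8,2,-6,5],[25,-6,2,-6,5],[25,-3,2,-6,5],[25,-1,2,-6,5]]' |grep ft; python3 -m crank '[[17,-7,3,-6,5],[18,-5,3,-6,5],[18,-3,3,-6,5],[18,-1,3,-6,5]]' |grep ft; python3 tilt.py; python3 p2.py '[505,20]' 120 '[[0,5]]'
```

```text
ft_force: [0.4, 0.3, -4.2]
ft_force: [0.3, -1.0, -4.0]
18.8 p [574.6 -54.9 328.8] toolz [ 0.728  0.02  -0.685] tilt 46.8 j [-0.25 -0.36  1.77  0.25  0.95  0.09] F [ 0.3 -1.  -4. ]
turn to uphill -25.0 p [575. -55. 329.] lip [505.  22. 159.] low 130.0
0 -> [585.  22. 309.] [[13.0, -8.0, 5.0, -5.0, 5], [14.0, -6.0, 5.0, -5.0, 5], [15.0, -5.0, 5.0, -5.0, 5], [15.0, -4.0, 5.0, -5.0, 5], [15.0, -2.0, 5.0, -5.0, 5]]
```

```bash
python3 -m crank '[[13,-8,5,-5,5],[14,-6,5,-5,5],[15,-5,5,-5,5],[15,-4,5,-5,5],[15,-2,5,-5,5]]' |grep ft;python3 -m crank '[[0,0,0,0,5],[0,0,0,0,5],[0,0,0,0,5],[0,0,0,0,5]]' |grep ft; python3 p2.py '[505,20]' 120 '[[0,1]]';python3 -c "
from h import *
grab('scene','s4.png')"
```

```text
ft_force: [-0.1, -0.2, -2.3]
ft_force: [-0.7, -0.3, -3.0]
turn to uphill 0.0 p [586.  20. 306.] lip [506.  19. 123.] low 117.0
0 -> [586.  22. 309.] [[1.0, 2.0, -3.0, 0.0, 5]]
```

View pics/s4.png

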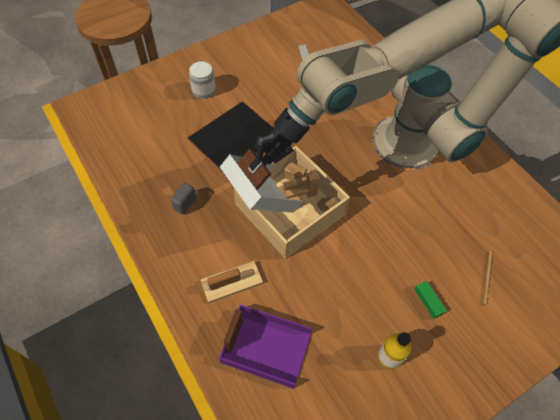

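The wrist now carries about 3 N, so the tray is empty, and the pieces show in the box at (300,185). I'll lift, turn the tray lip outward and go inward to take the tilt out.

```bash
cat > g.py <<'E'
from pour import *
p,R,s=st();P,M=p,R
for x,y,z,t,n in json.loads(sys.argv[1]):
    r,P,M=rows(P,M,np.array([x,y,z]),t,n);print(json.dumps(r),'low',(P+C@M.T)[:,2].min().round())
E
python3 g.py '[[586,20,450,0,3],[420,-60,500,90,9],[330,-90,480,60,6]]'
```

```text
[[-0.0, 35.0, -33.0, 0.0, 5], [-0.0, 35.0, -33.0, 0.0, 5], [-0.0, 35.0, -33.0, 0.0, 5]] low 261.0
[[-8.0, -9.0, -17.0, 10.0, 5], [-10.0, -7.0, -17.0, 10.0, 5], [-11.0, -5.0, -17.0, 10.0, 5], [-12.0, -3.0, -17.0, 10.0, 5], [-12.0, -1.0, -17.0, 10.0, 5], [-12.0, 1.0, -17.0, 10.0, 5], [-12.0, 3.0, -17.0, 10.0, 5], [-11.0, 5.0, -17.0, 10.0, 5], [-10.0, 7.0, -17.0, 10.0, 5]] low 393.0
[[-13.0, 5.0, -9.0, 10.0, 5], [-12.0, 7.0, -9.0, 10.0, 5], [-10.0, 9.0, -9.0, 10.0, 5], [-9.0, 10.0, -9.0, 10.0, 5], [-7.0, 12.0, -9.0, 10.0, 5], [-5.0, 13.0, -9.0, 10.0, 5]] low 393.0
```

```bash
python3 -m crank '[[0,35,-33,0,5],[0,35,-33,0,5],[0,35,-33,0,5],[-8,-9,-17,10,5],[-10,-7,-17,10,5]]' >/dev/null;python3 -m crank '[[-11,-5,-17,10,5],[-12,-3,-17,10,5],[-12,-1,-17,10,5],[-12,1,-17,10,5],[-12,3,-17,10,5]]' >/dev/null;python3 -m crank '[[-11,5,-17,10,5],[-10,7,-17,10,5],[-13,5,-9,10,5],[-12,7,-9,10,5],[-10,9,-9,10,5]]' >/dev/null;python3 tilt.py; python3 -c "
from h import *
grab('top','t5.png')"
```

```text
21.85 p [377.5 -76.6 489. ] toolz [ 0.726  0.018 -0.688] tilt 46.6 j [-0.6  -0.82  1.72  0.44  1.54  1.62] F [-0.8 -1.1 -2.2]
```

View pics/t5.png

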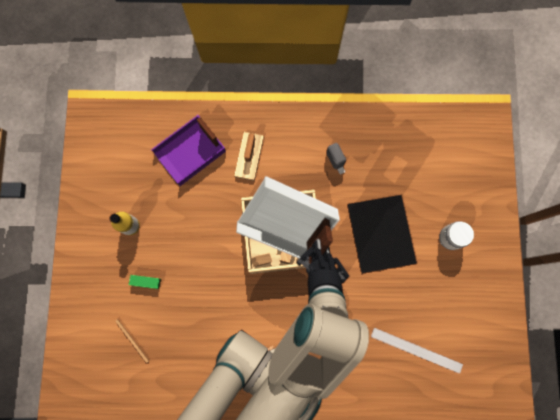

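The tray is empty and no offcuts are on the bench. Now I'll centre over y≈0, where the tilt plane lies, and strain inward.

```bash
python3 g.py '[[360,5,470,20,3],[180,0,470,0,4]]'
```

```text
[[-21.0, -20.0, 1.0, 6.7, 5], [-23.0, -17.0, 1.0, 6.7, 5], [-25.0, -14.0, 1.0, 6.7, 5]] low 376.0
[[-19.0, 24.0, -33.0, 0.0, 5], [-19.0, 24.0, -33.0, 0.0, 5], [-19.0, 24.0, -33.0, 0.0, 5], [-19.0, 24.0, -33.0, 0.0, 5]] low 376.0
```

```bash
python3 -m crank '[[-21,-20,1,7,5],[-23,-17,1,7,5],[-25,-14,1,7,5],[-19,24,-33,0,5]]' >/dev/null;python3 tilt.py;python3 -m crank '[[-19,24,-33,0,5],[-19,24,-33,0,5],[-19,24,-33,0,5]]' >/dev/null;python3 tilt.py; python3 g.py '[[150,0,470,0,3]]'
```

```text
22.4 p [352.8   7.3 488.2] toolz [ 0.702  0.026 -0.712] tilt 44.6 j [-0.22 -0.91  1.74  0.18  1.54  2.27] F [-0.1  0.1 -2.1]
22.77 p [290.4  -3.7 550.9] toolz [ 0.658  0.023 -0.753] tilt 41.2 j [-0.41 -0.91  1.57  0.3   1.81  2.19] F [-0.4  0.2 -2.7]
[[-35.0, 39.0, -10.0, 0.0, 5], [-35.0, 39.0, -10.0, 0.0, 5], [-35.0, 39.0, -10.0, 0.0, 5]] low 376.0
```

```bash
python3 -m crank '[[-38,48,0,0,5],[-38,48,0,0,5]]' >/dev/null;python3 tilt.py;python3 -m crank '[[-38,48,0,0,5],[-38,48,0,0,5],[-38,48,0,0,5]]' >/dev/null;python3 tilt.py; python3 plan.py '[]'
```

```text
23.02 p [274.3 -26.2 534. ] toolz [ 0.602  0.036 -0.798] tilt 37.1 j [-0.62 -0.91  1.58  0.41  1.91  2.06] F [ 0.   0.5 -2.8]
23.4 p [215.3 -89.2 510.3] toolz [ 0.543  0.073 -0.837] tilt 33.2 j [-1.28 -0.91  1.61  0.73  2.19  1.64] F [ 0.5 -0.7 -3. ]
t 23.4 p [215.3 -89.2 510.3] h -48.3 q [-0.151  0.874 -0.392  0.243] F [ 0.5 -0.7 -3. ] gap 15.2 ff 62.2
```

Near the base axis at this height the strain turns joint 1 rather than tilting the tool. Earlier it behaved well lower down, so I'll go outward and lower in the tilt plane, then strain inward there.

```bash
cat >> g.py <<'E'
print('trayx',R[:,1].round(2),'trayy',R[:,0].round(2),'p',p.round(1),'low',(p+C@R.T)[:,2].min().round())
E
python3 g.py '[[400,52,330,10,6],[400,52,280,0,1],[250,32,265,0,3]]'
```

```text
[[-9.0, -20.0, 44.0, 1.7, 5], [-10.0, -20.0, 44.0, 1.7, 5], [-11.0, -20.0, 44.0, 1.7, 5], [-11.0, -20.0, 44.0, 1.7, 5], [-12.0, -19.0, 44.0, 1.7, 5], [-12.0, -19.0, 44.0, 1.7, 5]] low 244.0
[[-11.0, 25.0, 42.0, 0.0, 5]] low 194.0
[[-18.0, 41.0, -23.0, 0.0, 5], [-18.0, 41.0, -23.0, 0.0, 5], [-18.0, 41.0, -23.0, 0.0, 5]] low 179.0
trayx [-0.61 -0.65 -0.45] trayy [ 0.57 -0.76  0.31] p [215.3 -89.2 510.3] low 418.0
```

```bash
python3 -m crank '[[-9,-20,44,1,5],[-10,-20,44,1,5],[-11,-20,44,1,5],[-11,-20,44,1,5],[-12,-19,44,1,5]]' >/dev/null;python3 tilt.py;python3 -m crank '[[-12,-19,44,1,5],[-11,25,42,0,5],[0,0,0,0,5]]' >/dev/null;python3 tilt.py; python3 g.py '[[250,32,275,0,3]]'
```

```text
24.02 p [360.    8.3 382.3] toolz [ 0.534  0.081 -0.842] tilt 32.7 j [-0.23 -0.85  1.87  0.2   1.58  2.32] F [-0.4 -1.9 -3.1]
24.4 p [387.4  30.3 296.4] toolz [ 0.524  0.083 -0.848] tilt 32.0 j [-0.12 -0.82  2.03  0.15  1.39  2.41] F [-1.3 -0.5 -2.4]
[[-26.0, 34.0, -18.0, 0.0, 5], [-26.0, 34.0, -18.0, 0.0, 5], [-26.0, 34.0, -18.0, 0.0, 5]] low 187.0
trayx [-0.67 -0.57 -0.47] trayy [ 0.52 -0.82  0.24] p [387.4  30.3 296.4] low 208.0
```

```bash
python3 g.py '[[370,75,275,0,1],[220,52,245,0,3]]'
```

```text
[[-51.0, -3.0, 13.0, 0.0, 5]] low 187.0
[[-22.0, 43.0, -18.0, 0.0, 5], [-22.0, 43.0, -18.0, 0.0, 5], [-22.0, 43.0, -18.0, 0.0, 5]] low 157.0
trayx [-0.67 -0.57 -0.47] trayy [ 0.52 -0.82  0.24] p [387.4  30.3 296.4] low 208.0
```

```bash
python3 -m crank '[[-51,-3,13,0,5],[-22,43,-18,0,5],[-22,43,-18,0,5]]' >/dev/null;python3 tilt.py;python3 -m crank '[[-22,43,-18,0,5],[-22,43,-18,0,5]]' >/dev/null;python3 tilt.py; python3 g.py '[[220,52,245,0,3]]'
```

```text
24.77 p [347.8  79.3 274.2] toolz [ 0.49   0.069 -0.869] tilt 29.7 j [ 0.11 -0.91  2.11  0.01  1.43  2.63] F [ 0.7  0.3 -2.5]
25.02 p [327.4  91.4 272.4] toolz [ 0.439  0.049 -0.897] tilt 26.2 j [ 0.19 -0.91  2.09 -0.04  1.5   2.71] F [ 0.5  0.1 -2.2]
[[-10.0, 37.0, -8.0, 0.0, 5], [-10.0, 37.0, -8.0, 0.0, 5], [-10.0, 37.0, -8.0, 0.0, 5]] low 156.0
trayx [-0.72 -0.57 -0.39] trayy [ 0.53 -0.82  0.22] p [327.4  91.4 272.4] low 183.0
```

```bash
python3 g.py '[[207,51,255,-6,2]]'; python3 -m crank '[[-14,58,-8,-3,5],[-12,58,-8,-3,5]]' >/dev/null;python3 tilt.py; python3 g.py '[[167,20,255,0,3]]'
```

```text
[[-17.0, 59.0, -20.0, -3.0, 5], [-20.0, 58.0, -20.0, -3.0, 5]] low 163.0
trayx [-0.72 -0.57 -0.39] trayy [ 0.53 -0.82  0.22] p [327.4  91.4 272.4] low 183.0
25.27 p [317.   74.  253.7] toolz [ 0.377  0.027 -0.926] tilt 22.2 j [ 0.14 -0.91  2.12 -0.02  1.55  2.55] F [-0.1  0.2 -2.6]
[[-17.0, 46.0, -20.0, 0.0, 5], [-17.0, 46.0, -20.0, 0.0, 5], [-17.0, 46.0, -20.0, 0.0, 5]] low 164.0
trayx [-0.69 -0.66 -0.3 ] trayy [ 0.62 -0.75  0.23] p [317.   74.  253.7] low 163.0
```

```bash
python3 -m crank '[[-28,50,-10,0,5],[-28,50,-10,0,5],[-28,50,-10,0,5]]' >/dev/null;python3 tilt.py; python3 -m crank '[[-28,50,-10,0,5],[-28,50,-10,0,5]]' >/dev/null;python3 tilt.py;python3 g.py '[[167,20,255,0,3]]'
```

```text
25.65 p [282.5  90.5 243.1] toolz [ 0.285 -0.011 -0.959] tilt 16.6 j [ 0.26 -0.91  2.12 -0.08  1.65  2.67] F [ 0.2 -1.1 -2.2]
25.9 p [247.4 114.9 246.9] toolz [ 0.229 -0.046 -0.972] tilt 13.5 j [ 0.43 -0.91  2.1  -0.14  1.75  2.83] F [ 0.3  0.8 -2.7]
[[7.0, 40.0, -7.0, 0.0, 5], [7.0, 40.0, -7.0, 0.0, 5], [7.0, 40.0, -7.0, 0.0, 5]] low 166.0
trayx [-0.74 -0.65 -0.14] trayy [ 0.63 -0.75  0.18] p [247.4 114.9 246.9] low 158.0
```

```bash
python3 g.py '[[310,-40,270,-15,4]]'
```

```text
[[40.0, 13.0, -0.0, -3.8, 5], [39.0, 16.0, -0.0, -3.8, 5], [38.0, 18.0, -0.0, -3.8, 5], [37.0, 20.0, -0.0, -3.8, 5]] low 179.0
trayx [-0.74 -0.65 -0.14] trayy [ 0.63 -0.75  0.18] p [247.4 114.9 246.9] low 158.0
```

```bash
python3 -m crank '[[40,13,0,-4,5],[39,16,0,-4,5],[38,18,0,-4,5],[37,20,0,-4,5]]' >/dev/null;python3 tilt.py; python3 g.py '[[150,-10,260,0,3]]'
```

```text
26.4 p [315.4 -39.4 270.2] toolz [ 0.229 -0.047 -0.972] tilt 13.5 j [-0.25 -0.78  2.    0.01  1.69  1.9 ] F [ 0.2  0.7 -2.8]
[[-51.0, 22.0, -10.0, 0.0, 5], [-51.0, 22.0, -10.0, 0.0, 5], [-51.0, 22.0, -10.0, 0.0, 5]] low 169.0
trayx [-0.54 -0.84 -0.09] trayy [ 0.81 -0.54  0.22] p [315.4 -39.4 270.2] low 179.0
```

```bash
python3 -m crank '[[-51,22,-10,0,5],[-51,22,-10,0,5],[-51,22,-10,0,5]]' >/dev/null;python3 tilt.py;python3 -m crank '[[-51,22,-8,0,5],[-51,22,-6,0,5]]' >/dev/null;python3 tilt.py;python3 g.py '[[150,-10,260,0,3]]'
```

```text
26.77 p [255.1 -13.2 289.4] toolz [ 0.147 -0.044 -0.988] tilt 8.8 j [-0.18 -0.91  2.01 -0.02  1.89  1.97] F [ 0.4 -0.  -2.4]
27.02 p [229.4  13.9 313.7] toolz [ 0.086 -0.049 -0.995] tilt 5.7 j [-0.05 -0.91  1.96 -0.05  2.    2.09] F [-0.3 -0.1 -3. ]
[[-19.0, 21.0, 16.0, 0.0, 5], [-19.0, 21.0, 16.0, 0.0, 5], [-19.0, 21.0, 16.0, 0.0, 5]] low 177.0
trayx [-0.55 -0.83 -0.01] trayy [ 0.83 -0.55  0.1 ] p [229.4  13.9 313.7] low 231.0
```

```bash
python3 g.py '[[270,-150,290,45,5],[150,-83,290,0,3]]'
```

```text
[[24.0, 23.0, 7.0, 9.0, 5], [28.0, 19.0, 7.0, 9.0, 5], [30.0, 14.0, 7.0, 9.0, 5], [32.0, 9.0, 7.0, 9.0, 5], [33.0, 4.0, 7.0, 9.0, 5]] low 209.0
[[-30.0, 35.0, -5.0, 0.0, 5], [-30.0, 35.0, -5.0, 0.0, 5], [-30.0, 35.0, -5.0, 0.0, 5]] low 209.0
trayx [-0.55 -0.83 -0.01] trayy [ 0.83 -0.55  0.1 ] p [229.4  13.9 313.7] low 231.0
```

```bash
python3 -m crank '[[24,23,7,9,5],[28,19,7,9,5],[30,14,7,9,5],[32,9,7,9,5],[33,4,7,9,5]]' >/dev/null;python3 tilt.py;python3 -m crank '[[-30,35,-5,0,5],[-30,35,-5,0,5],[-36,42,-5,0,5]]' >/dev/null;python3 tilt.py;python3 g.py '[[150,-83,290,0,3]]'
```

```text
27.65 p [ 271.7 -151.   289.5] toolz [ 0.086 -0.05  -0.995] tilt 5.7 j [-0.64 -0.67  1.89  0.01  1.83  2.31] F [ 0.7  0.5 -2.1]
28.02 p [ 195.3 -107.6  308.5] toolz [ 0.042 -0.025 -0.999] tilt 2.8 j [-0.68 -0.91  1.97  0.01  2.03  2.27] F [-0.7 -0.2 -2.4]
[[-11.0, 13.0, 5.0, 0.0, 5], [-11.0, 13.0, 5.0, 0.0, 5], [-11.0, 13.0, 5.0, 0.0, 5]] low 211.0
trayx [-0.98 -0.2  -0.04] trayy [ 0.2  -0.98  0.03] p [ 195.3 -107.6  308.5] low 230.0
```

```bash
python3 -m crank '[[-36,42,-3,0,5],[-30,34,-2,0,5]]' >/dev/null;python3 tilt.py;python3 g.py '[[394,-332,200,0,3]]'
```

```text
28.27 p [174.7 -94.8 338. ] toolz [-0.004 -0.001 -1.   ] tilt 0.2 j [-0.68 -0.91  1.9  -0.    2.15  2.26] F [ 0.7  0.3 -2.8]
[[92.0, -56.0, 46.0, 0.0, 5], [92.0, -56.0, 46.0, 0.0, 5], [92.0, -56.0, 46.0, 0.0, 5]] low 123.0
trayx [-0.98 -0.2   0.  ] trayy [ 0.2  -0.98  0.  ] p [174.7 -94.8 338. ] low 261.0
```

```bash
python3 -m crank '[[17,-10,5,0,5],[35,-21,13,0,5],[40,-24,19,0,5],[40,-24,20,0,5],[40,-24,20,0,5]]' >/dev/null;python3 -m crank '[[40,-24,20,0,5],[40,-24,20,0,5],[24,-17,15,0,5],[0,0,0,0,5],[0,0,0,0,5]]' >/dev/null;python3 tilt.py;python3 g.py '[[394,-332,200,0,1]]'
python3 - <<'E'
from h import *
c=grab('top','t6.png');grab('wrist');W=cloud(c);z=W[...,2]
m=(z>150)&(z<190)&(W[...,1]<-215)&(W[...,1]>-440)&(W[...,0]>350)&(W[...,0]<640)
fr=c['frame'].astype(int);m2=(z>110)&m
print(m.sum(),np.percentile(z[m],[5,50,95]),cv2.minAreaRect(W[m][:,:2].astype(np.float32)))
mm=(z<12)&(c['frame'].max(-1)<50)&(abs(W[...,1]+316)<150)&(W[...,0]>340)&(W[...,0]<640);print('mat z',np.median(z[mm]))
E
```

```text
29.52 p [ 394.9 -331.2  204.1] toolz [-0.004 -0.    -1.   ] tilt 0.2 j [-0.77  0.04  1.49 -0.    1.61  2.17] F [ 1.1 -0.2 -3. ]
[[1.0, 1.0, 4.0, 0.0, 5]] low 123.0
trayx [-0.98 -0.2   0.  ] trayy [ 0.2  -0.98 -0.  ] p [ 394.9 -331.2  204.1] low 127.0
278 [151.94379485 167.59317105 177.01586211] ((481.1894226074219, -307.320068359375), (202.22352600097656, 151.8512420654297), 11.485832214355469)
mat z 4.5952837606378125
```

View pics/t6.png

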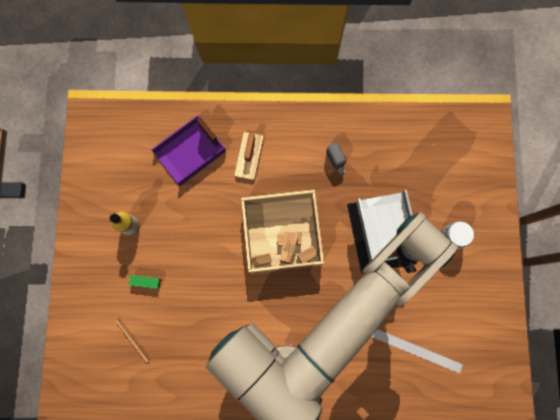

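The tray hangs empty over the mat at (390,230), and the box at (283,245) holds the offcuts. The wall heights vary, so I'll fit the tray's tilt and position before lowering.

Run:
```python
from h import *
from pour import st
p,R,s=st()
for n in('top','wrist'):
    c=load(n);W=cloud(c);L=(W-p)@R  # tool coords: x=tray y,y=tray x (y offset 88), z down
    T=np.stack([L[...,1]+88,L[...,0],76-L[...,2]],-1)
    hsv=cv2.cvtColor(c['frame'],cv2.COLOR_RGB2HSV)
    m=(abs(T[...,0])<115)&(abs(T[...,1])<90)&(T[...,2]>-25)&(T[...,2]<70)&(hsv[...,1]<60)
    q=T[m];print(n,m.sum(),np.percentile(q,[1,99],axis=0).round(1).tolist())
    f=q[(abs(q[:,1])<60)&(abs(q[:,0])<65)]
    if len(f)>30:
        A=np.c_[f[:,:2],np.ones(len(f))]
        for _ in range(5):
            k=np.linalg.lstsq(A,f[:,2],rcond=None)[0];e=abs(A@k-f[:,2]);ok=e<max(2.5*np.median(e),3);A,f=A[ok],f[ok]
        print(' floor slope deg x,y',np.degrees(k[:2]).round(2),'h0',k[2].round(1),len(f),np.median(e))
    for a in(1,):
        for sgn in(-1,1):
            w=q[(q[:,1]*sgn>62)&(q[:,2]>30)]
            if len(w)>10: print(' wall',sgn,len(w),'y',np.percentile(w[:,1],[5,50,95]).round(1),'x',w[:,0].min().round(),w[:,0].max().round(),'z',np.median(w[:,2]).round(1), 'dy/dx,dz/dx deg',np.degrees(np.polyfit(w[:,0],w[:,1],1)[0]).round(2),np.degrees(np.polyfit(w[:,0],w[:,2],1)[0]).round(2))
```

```text
top 2222 [[-100.5, -81.5, -5.9], [94.6, 66.4, 48.2]]
 floor slope deg x,y [-0.   -0.88] h0 1.8 977 1.9929665125690306
 wall -1 139 y [-81.5 -79.6 -76.6] x -101.0 87.0 z 41.4 dy/dx,dz/dx deg -0.33 0.47
 wall 1 64 y [63.4 65.6 68.8] x -100.0 -21.0 z 40.0 dy/dx,dz/dx deg -0.22 -1.23
wrist 62580 [[-93.2, -76.8, -0.3], [98.1, 70.1, 43.5]]
 floor slope deg x,y [-0.09 -0.81] h0 1.6 36791 0.41569218082615933
 wall -1 2165 y [-78.9 -75.9 -74.9] x -91.0 100.0 z 39.1 dy/dx,dz/dx deg -0.0 0.66
 wall 1 3466 y [66.2 68.5 70.2] x -49.0 100.0 z 41.5 dy/dx,dz/dx deg -0.47 0.33
```

```bash
python3 -m crank '[[8,2,15,1,5],[0,0,35,0,5],[0,0,35,0,5],[0,0,15,0,5],[0,0,0,0,5]]';python3 -m crank '[[0,0,8,0,5],[0,0,4,0,5],[0,0,0,0,5]]'
```

```text
clock: 30.25
tcp_pos: [393.3, -339.4, 102.4]
orientation: [0.001, 0.769, -0.639, -0.003]
ft_force: [-0.8, 0.4, -1.8]
finger_gap: 0.18
finger_force: 62.2
clock: 30.62
tcp_pos: [393.7, -339.7, 91.2]
orientation: [0.001, 0.77, -0.639, -0.002]
ft_force: [0.2, -0.6, -3.6]
finger_gap: 0.174
finger_force: 62.2
```

```bash
python3 -m crank '[[0,0,3,0,5],[0,0,2,0,5],[0,0,0,0,5]]'|grep -E 'tcp|ft';python3 -m crank '[[0,0,2,0,5],[0,0,0,0,5]]'|grep -E 'tcp|ft'
```

```text
tcp_pos: [393.6, -339.6, 85.9]
ft_force: [-0.0, 0.0, -2.6]
tcp_pos: [393.7, -339.7, 84.1]
ft_force: [-0.4, 0.1, -1.9]
```

```bash
python3 -m crank '[[0,0,1,0,5],[0,0,0,0,5]]'|grep -E 'tcp|ft';python3 -m crank '[[0,0,1,0,5],[0,0,0,0,5]]'|grep -E 'tcp|ft'
```

```text
tcp_pos: [393.8, -339.8, 83.6]
ft_force: [-1.2, 1.1, 1.5]
tcp_pos: [394.0, -339.9, 83.4]
ft_force: [-3.3, 3.7, 6.6]
```

Contact reads +6.6 N on the wrist. I'll release with a small opening, rise, and check the placing.

```bash
python3 -m crank '[[0,0,0,0,22],[0,0,0,0,40],[0,0,0,0,40],[0,0,-30,0,40],[0,0,-50,0,40]]'|grep -E 'tcp|ft|gap';python3 -m crank '[[0,0,-55,0,40],[0,0,-55,0,40],[-20,40,-30,0,40],[-20,40,-30,0,40],[-20,40,0,0,40]]'|grep -E 'tcp|ft|clock'
python3 -m crank '[[-20,40,0,0,40],[-20,40,0,0,40],[0,0,0,0,40]]' | grep tcp
python3 - <<'E'
from h import *
c=grab('top');W=cloud(c);z=W[...,2]
im=cv2.cvtColor(c['frame'],cv2.COLOR_RGB2BGR)
cv2.imwrite('pics/f.png',np.hstack([cv2.resize(im[185:285,340:440],(400,400),interpolation=cv2.INTER_CUBIC),cv2.resize(im[182:282,232:332],(400,400),interpolation=cv2.INTER_CUBIC)]))
reg=(abs(W[...,1]+316)<160)&(W[...,0]>330)&(W[...,0]<640)
m=reg&(z>36)&(z<60);print('walls',cv2.minAreaRect(W[m][:,:2].astype(np.float32)),np.percentile(z[m],[5,95]))
hsv=cv2.cvtColor(c['frame'],cv2.COLOR_RGB2HSV)
dark=reg&(c['frame'].max(-1)<55)&(z<15);r=cv2.minAreaRect(W[dark][:,:2].astype(np.float32));print('mat',r)
E
```

```text
tcp_pos: [393.2, -338.9, 161.1]
ft_force: [-0.0, 0.3, 0.8]
finger_gap: 0.468
clock: 33.0
tcp_pos: [264.9, -302.9, 335.3]
ft_force: [-0.1, -0.5, 0.4]
tcp_pos: [178.3, -278.2, 333.9]
walls ((480.70855712890625, -317.51922607421875), (199.1556854248047, 152.43316650390625), 10.890965461730957) [37.35346283 54.70042639]
mat ((479.6297302246094, -314.63177490234375), (235.83567810058594, 183.26312255859375), 10.930501937866211)
```

View pics/f.png

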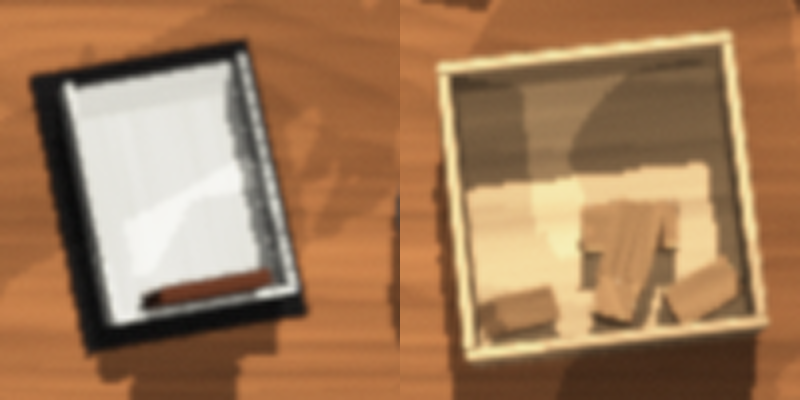

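The left crop shows the tray empty, square and within the mat: centres agree to about 3 mm, and the angle to about 0.1°. The right crop shows the offcuts piled in the box. Last, a scan of the bench for anything unexpected.

Run:
```python
from h import *
c=load('top');W=cloud(c);z=W[...,2]
m=((z>14)&(W[...,0]>150)&(W[...,0]<1000)).astype(np.uint8)
n,l,st,ce=cv2.connectedComponentsWithStats(m)
for i in range(1,n):
    if st[i,4]>15: print(st[i,4],ce[i].round(),np.nanmedian(W[l==i],0).round())
b=W[(abs(W[...,0]-474)<105)&(abs(W[...,1]-20)<100)&(z>25)&(z<90)];print('box content px',len(b),'zmax',b[:,2].max())
```

```text
722 [194. 144.] [781. 307.  41.]
789 [248. 156.] [737. 135.  21.]
342 [336. 156.] [ 732. -158.   66.]
2477 [284. 236.] [438.   5.  72.]
733 [387. 240.] [ 428. -340.   47.]
30 [378. 206.] [ 574. -305.   16.]
515 [124. 223.] [489. 518. 112.]
713 [456. 235.] [ 465. -536.   97.]
324 [144. 281.] [311. 467.  30.]
3317 [403. 332.] [ 189. -248.  627.]
956 [261. 329.] [173.  71. 265.]
box content px 815 zmax 89.76467409741849
```

Only the expected things are on the bench, and the bystanders are where they were, so I'll hand it in.

```bash
python3 -c "
from plant import *
print(finish_job())"
```

```text
the job is handed in; nothing more can be done
None
```

I handed the job in after about 33 s of robot time: the stray and the tipped-out offcuts are in the scrap box and the empty tray sits flat and square on the mat; I couldn't count all five pieces in the pile, but the tray, the mat and the bench showed none left.

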